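Clamp the loose bin stop on the packing rail with a T-bolt

TASK

The metal bin stop on the slotted rail is loose: clamp it where it stands. Snap the T-bolt with the flat-grip nut forward out of its clip on the rack, drop its head lengthwise into the rail's slot, slide it into the stop's notch, turn it square under the slot's lips and tighten the nut firmly on the stop's foot. Let go, and leave the stop, the cartons, the bottles and the other tools in the rack where they are.

Things in the scene. Friction and masses are not known exactly. Their poses are not given: they have to be found in the camera images.
- nut_grip (a point): Centre of the flat grip of the T-bolt's black nut, on the bolt's axis. The grip is an upright slab 34 mm long (x), 10 mm thick (y), 28 mm high (z), 14 mm of it above and 14 below this point. Under the slab is a round flange, radius 11 mm, 4 mm thick; its underside (clamping face) is 18 mm below this point. The nut starts at varying angles to the head.
- head_center (a point): Centre of the steel T-bolt's head, 2.5 mm above its underside; z up the bolt. Head 34 mm long (x), 22 wide (y), 5 thick, two opposite corners cut: in the slot it turns only clockwise (from above), from lengthwise to square, and stops there (some 4 degrees past). Shank 10 mm across. In its clip the bolt stands on the rack's base, head's length along the rack's length.
- nut: The same nut; origin on the axis at its flange's underside, x along the grip. Stiff quick thread: turned clockwise seen from above it goes down the bolt 2.2 mm per rad, from 21 to 23 mm above the head's underside to 18 mm, where it meets the stop's foot; then it goes hard (over 0.25 N m is tight). The thread resists with 0.05 N m: a free bolt turns along with its nut until its head stops.
- rack: Grey clip rack: base 55 mm deep (x -21.5 to +33.5), 230 long (y), its top 8 mm above the bench; bar 30 mm high at the back. Origin at the bench below the middle clip. Sprung C-clips at x = 0, y = -75, 0, +75 mm, 16 to 25 mm up, hold 10 mm shanks and open forward (-x): 5 to 15 N over 15 mm frees one. Heads are caught below the clips: pull forward before lifting. Which clip has the T-bolt varies.
- rail: Aluminium T-slot rail fixed on the bench, 400 mm long (x), 54 wide, 17.5 high; origin at the bench under its middle. A slot 26 mm wide runs its whole length (x) in the top; lips 5 mm thick (12.5 to 17.5 mm above the bench); below them a channel 35.5 mm wide, its floor 6 mm above the bench.
- stop: Loose steel bin stop (0.5 kg) on the rail; origin at the foot's underside on the slot's centreline, x along the slot. Foot 8 mm thick, 50 wide, x -55 to +35 mm; upright 80 mm wide, 55 high at x = -53. A notch 14 mm wide in the foot runs from its end (x = +35) to x = 0. The bolt's head is wider than the notch: it enters the slot beyond the foot (x above 55) and is slid along -x.
- notch_seat (a point): Where the bolt's axis belongs: on the top of the stop's foot, in the notch, 25 mm in from the mouth; x points out of the notch along the slot. The notch's bottom stops the shank 5 mm farther in.
- knob_bolt_mid (a point): Middle of another bolt in the rack, with a round black knob (26 mm across) and a round head, 50 mm high: leave alone.
- driver_mid (a point): Middle of a stubby round-handled driver in the rack, 80 mm high: leave alone.
- carton_a: Medicine carton 36 x 48 x 62 mm standing on the rail behind the stop, origin under its centre: leave alone.
- carton_b: Medicine carton 36 x 48 x 55 mm standing on the rail behind the other, origin under its centre: leave alone.
- carton_c: Carton 40 x 70 x 35 mm lying on the bench, origin under its centre: leave alone.
- bottle_a: White pill jar, radius 22 mm, 75 mm high, origin under its centre: leave alone.
- bottle_b: White pill jar, radius 22 mm, 75 mm high, origin under its centre: leave alone.
- bottle_c: Amber bottle, radius 20 mm, 85 mm high, origin under its centre: leave alone.
Mind the look-alikes: they are no part of the job. What is shaped like the part that bears nut_grip but blue or orange is not meant.

How it is judged:
By the outcome, as a careful person would: the job done as asked, in the order asked, and still so for the second after the job is handed in, with the robot touching nothing.
It also fails if it takes over 69 s, if anything falls off the work surface, if the arm or the gripper's body presses on something with over 40 N, if the wrist force passes 120 N, or if a joint passes its speed limit or range.

ROBOT

A 6-joint arm with a two-finger parallel gripper is mounted at the origin on the work surface. World frame = base frame: x ahead of the robot, y to its left, z up, the work surface at z = 0. Lengths are in m, angles in rad, forces in N, time in s.
With the tool pointing down it reaches from about 0.3 to 0.775 m from the base axis. Payload 14.6 kg.
Tool frame: the origin (TCP) lies where the fingers leave the gripper's body, on its centre line; the fingertips stand 73 mm ahead of it and the grasp point (between the pads) lies 54 mm ahead of it; z points along the fingers, y is the line along which they close (so a half turn about z gives the same grasp; the last joint's range is limited). The gripper opens to 85 mm and grips with 20 to 120 N. Pads are 22 mm wide; open, the fingers measure 114 mm over their backs; the gripper's body (76 mm by 85 mm) begins 54 mm behind the grasp point. The pads swing forward as they close: fully open they stand 13 mm farther back than shut.
Start: joints at [1.242, 0.3, 1.521, -0, 1.321, -0.067], TCP at [0.142, 0.531, 0.304] pointing down, gripper open.
Joint ranges: [-3.03, 3.03], [-0.79, 2.21], [0.23, 2.52], [-1.04, 4.18], [0, 3.07], [-2.55, 2.55]. Speed limits (rad/s): [2.22, 2.22, 2.57, 3.14, 3.14, 3.14].

INTERFACE

Orientations are given as [roll, pitch, yaw] about the fixed x, y, z axes, in that order (R = Rz(yaw) Ry(pitch) Rx(roll)).
In Python, from rig import telemetry, imaging, order gives the robot as it stands. The module is installed in compiled form; this text tells all that it offers.
- The arm moves only by the tool send_rows, never from a script. Its argument "moves" is one flat list of numbers, 5 for each row, row after row: the shift along the tool's x, y, z in cm, then the turn about the tool's z in rad, then the closure, from -1 (fully open) to 1 (shut). In form: [dx, dy, dz, spin, gripper, dx, dy, dz, spin, gripper, ...]. A call has 1 to 8 rows; each row is the pose to reach, as a shift and turn from the pose commanded when the call began, along the tool's axes at that moment; what a row does not reach only later rows make up. A row lasts 1/10 s, in which the tool goes at most 50 mm and 8.59 degrees, less where a joint would pass 70% of its speed; a pose out of reach is approached as far as the arm can. A call with a gripper value outside its range is refused whole. The fingers move at their own pace and stop on an object; "grip_force" is the grip in N (left out, the last holds). Time passes only in rows, so rows that repeat a pose let the fingers close. It gives the time, the measured TCP pose, the force, the opening and the grip force at its end, in the units of the state.
- telemetry.state(): the state, without advancing time (a new reading comes with each control period).
- imaging.read_camera(name): name is "scene" or "top"; returns a dict with "img" (420x560x3 uint8, red, green, blue), "z_map" (420x560 float32, m along the optical axis (not along the pixel's ray), 0 where there is no reading), "K" (3x3 intrinsics, pixels), "cam_to_world" (4x4, takes a point from camera to world coordinates). Camera axes: x right, y up, looking along -z (the intrinsics and any distortion apply to the point x, -y, -z); pixel columns grow to the right and rows downward; lengths in m; the calibration is good to about 2 mm. A picture is of the moment at which its call begins.
- order.job_done(): hands the job in; it is judged then, once.
The state is a dict: "time_s": time; "q": joint angles; "joint_vel": joint speeds; "joint_efforts": joint torques, N m; "position": TCP position; "tool_rot": TCP orientation; "force": force on the tool from outside, world axes, zero at the start; "torque": the same for the moment, N m; "gripper_width": finger opening in m; "grasp_force": force on a finger pad.
Only numpy, scipy, OpenCV 4.12 (cv2) and the standard library are available. Lean on these libraries where they do the work, as an engineer would, in place of code of your own. Each camera call takes 0.05 s, during which the arm holds its last target. There are 200 camera calls.

## Working session

There is one attempt and no reset: what is moved stays moved. The work goes in short steps, Python scripts to look and compute and a tool call to move; the robot and the scene stay as the last step left them, time stands still between calls to the robot, and variables do not carry over. Pictures are saved under pics/ and viewed, at most 10 in all, crops included, and the job is handed in when it is done.

Besides the shell and the picture viewer there is one more tool, called after "Request:" as name(argument=value, ...) on one line, values as JSON. send_rows: Moves the arm, as the interface text tells. Its arguments: {"type":"object","properties":{"moves":{"type":"array"},"grip_force":{"type":"number"}},"required":["moves"]}

```bash
mkdir -p pics; cat > h.py <<'E'
import numpy as np, cv2
from rig import telemetry, imaging, order
def cam(n):
    d=imaging.read_camera(n); h,w=d["z_map"].shape
    u,v=np.meshgrid(np.arange(w),np.arange(h)); K=d["K"]; z=d["z_map"]
    P=np.stack([(u-K[0,2])/K[0,0]*z,-(v-K[1,2])/K[1,1]*z,-z,np.ones_like(z)],-1)
    d["P"]=(P@d["cam_to_world"].T)[...,:3]; d["P"][z==0]=np.nan
    return d
def save(img,f,s=1): cv2.imwrite("pics/"+f,cv2.resize(img[...,::-1],None,fx=s,fy=s,interpolation=cv2.INTER_CUBIC))
E
python3 - <<'E'
from h import *
for n in("scene","top"):
    d=cam(n); save(d["img"],n+"0.png",1.4); np.savez(n+"0.npz",img=d["img"],P=d["P"]); print(n,d["K"].tolist(),np.round(d["cam_to_world"],3).tolist(), [k for k in d])
print(telemetry.state())
E
```

```text
scene [[476.8595240996275, 0.0, 271.9772581481681], [0.0, 476.8595240996275, 211.43047404807373], [0.0, 0.0, 1.0]] [[-0.425, -0.602, 0.676, 1.229], [0.905, -0.294, 0.308, 0.379], [0.013, 0.742, 0.67, 0.741], [0.0, 0.0, 0.0, 1.0]] ['img', 'z_map', 'K', 'cam_to_world', 'P']
top [[388.61691281682783, 0.0, 279.8770911664382], [0.0, 388.61691281682783, 204.11566015599124], [0.0, 0.0, 1.0]] [[0.012, 0.987, -0.161, 0.368], [-0.999, 0.017, 0.03, 0.088], [0.032, 0.161, 0.986, 1.007], [0.0, 0.0, 0.0, 1.0]] ['img', 'z_map', 'K', 'cam_to_world', 'P']
{'time_s': 0.1, 'q': array([ 1.24242735e+00,  3.00423445e-01,  1.52150700e+00, -1.99223895e-06,
        1.32065293e+00, -6.65647562e-02]), 'joint_vel': array([ 4.18041838e-04,  3.15537269e-05, -1.11669098e-03,  1.32404313e-03,
       -1.38568247e-04,  8.78254325e-04]), 'joint_efforts': array([-1.24744711e-03, -5.44380534e+01, -3.62357211e+01, -1.70569656e-04,
        3.07650465e-03,  1.64912342e-05]), 'position': array([0.14229828, 0.53114766, 0.30337875]), 'tool_rot': array([-3.14060399e+00, -6.39733085e-05,  2.87978889e+00]), 'force': array([-0.11334436, -0.08301316,  0.74042319]), 'torque': array([-0.0358669 ,  0.04416381, -0.0046024 ]), 'grasp_force': 0.0, 'gripper_width': 0.08561193303809733}
```

View pics/scene0.png

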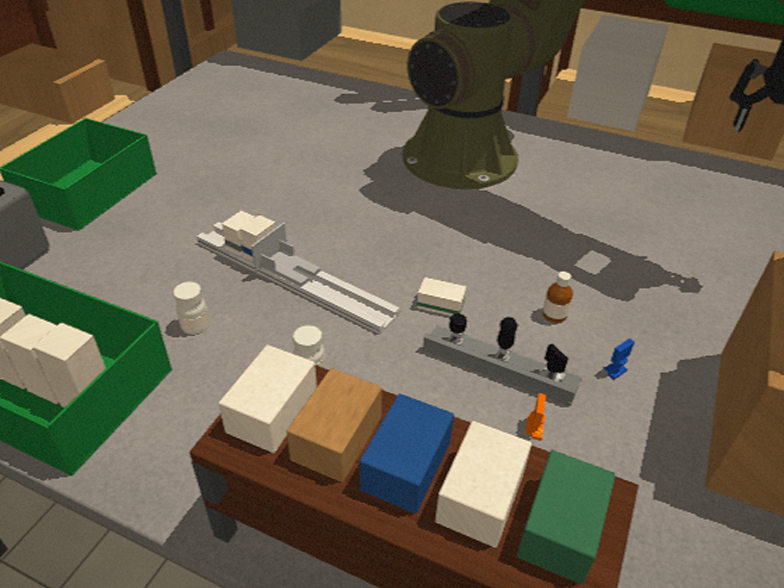

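View pics/top0.png

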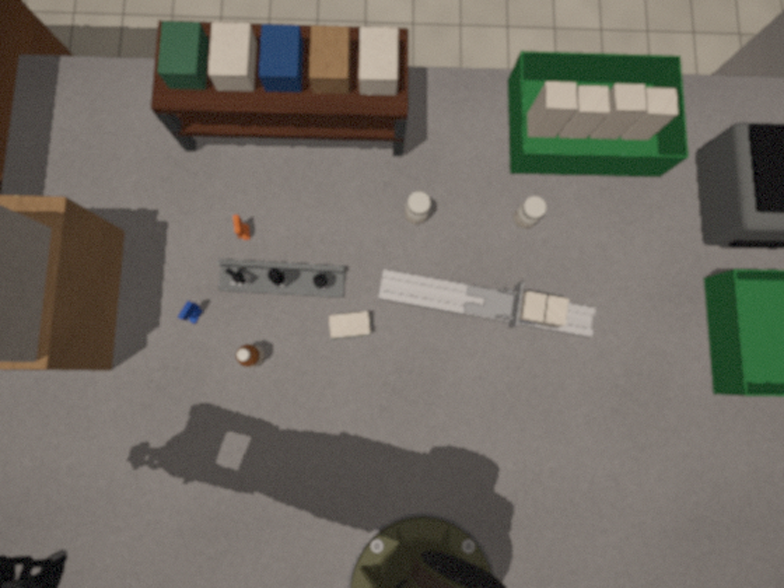

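Scene: knob bolt (458,325), driver (507,335), a black flat grip (556,360); look-alikes are orange (537,415) and blue (620,358). In the top view the black flat grip is at (236,275), in the rack's +y clip. It is the only one that is black, flat and in the rack. I'll confirm that in a crop and measure.

```bash
python3 - <<'E'
from h import *
S=np.load("scene0.npz");T=np.load("top0.npz")
a=cv2.resize(S["img"][215:300,295:455],None,fx=4.5,fy=4.5,interpolation=cv2.INTER_CUBIC)
b=cv2.resize(T["img"][180:220,150:255],None,fx=4.5,fy=4.5,interpolation=cv2.INTER_CUBIC)
c=np.zeros((a.shape[0]+b.shape[0],720,3),np.uint8); c[:a.shape[0],:a.shape[1]]=a; c[a.shape[0]:,:b.shape[1]]=b
save(c,"crop1.png")
for nm,D in(("S",S),("T",T)):
    P=D["P"].reshape(-1,3);g=D["img"].reshape(-1,3).astype(int)
    # rack tools region: black
    m=(P[:,2]>.03)&(P[:,2]<.13)&(g.max(1)<60)&(P[:,0]>.3)
    m2=m&(P[:,0]<.7)&(P[:,1]>0)&(P[:,1]<.5)
    Q=P[m2]
    if len(Q):
        n,l=cv2.connectedComponents(m2.reshape(420,560).astype(np.uint8))[:2]
        for i in range(1,n):
            q=P[(l==i).ravel()]
            if len(q)>8: print(nm,len(q),q.min(0).round(3),q.max(0).round(3),q.mean(0).round(4))
    # rail band
    for lo,hi,t in((.012,.021,"rail"),(.022,.029,"foot"),(.03,.075,"up"),(.005,.0105,"base")):
        m=(P[:,2]>lo)&(P[:,2]<hi)&(P[:,0]>.3)&(P[:,0]<.65)&(P[:,1]<.5)&(P[:,1]>-.3)
        q=P[m]
        if len(q): print(nm,t,len(q),q.min(0).round(3),q.max(0).round(3), cv2.minAreaRect((q[:,:2]*1000).astype(np.float32)))
E
```

```text
S 139 [0.522 0.177 0.038] [0.548 0.2   0.06 ] [0.5393 0.1893 0.053 ]
S 225 [0.531 0.252 0.037] [0.551 0.274 0.089] [0.5447 0.2642 0.07  ]
S 223 [0.53  0.323 0.031] [0.554 0.353 0.065] [0.5451 0.338  0.0501]
S rail 1623 [ 0.405 -0.299  0.012] [0.578 0.424 0.021] ((479.5290832519531, 61.688079833984375), (723.1367797851562, 171.53997802734375), 87.55187225341797)
S foot 1208 [ 0.401 -0.252  0.022] [0.649 0.431 0.029] ((472.6217346191406, 93.44477844238281), (660.6181640625, 240.2012176513672), 77.63648223876953)
S up 2636 [ 0.393 -0.252  0.03 ] [0.65  0.431 0.075] ((470.26214599609375, 92.23822021484375), (662.0167236328125, 243.8850555419922), 77.61710357666016)
S base 1566 [ 0.382 -0.3    0.005] [0.65  0.434 0.01 ] ((465.919677734375, 67.0120849609375), (719.2855834960938, 237.61048889160156), 76.99473571777344)
T 56 [0.527 0.323 0.031] [0.547 0.35  0.065] [0.5368 0.3347 0.0535]
T 94 [0.522 0.252 0.051] [0.545 0.272 0.09 ] [0.5329 0.2601 0.0793]
T 68 [0.52  0.176 0.043] [0.541 0.198 0.061] [0.531  0.1868 0.0561]
T rail 1073 [ 0.378 -0.3    0.012] [0.649 0.377 0.021] ((516.137939453125, 37.715728759765625), (216.05059814453125, 664.7255859375), 6.2813286781311035)
T foot 814 [ 0.383 -0.241  0.022] [0.65  0.423 0.029] ((515.8324584960938, 91.88079833984375), (258.0557861328125, 663.082763671875), 1.0192497968673706)
T up 1790 [ 0.378 -0.247  0.03 ] [0.65  0.434 0.075] ((513.985107421875, 93.40516662597656), (268.9019775390625, 681.2855224609375), 0.4924905002117157)
T base 1456 [ 0.303 -0.3    0.005] [0.65  0.464 0.01 ] ((485.8331298828125, 86.888671875), (334.0632019042969, 770.336181640625), 2.7720131874084473)
```

View pics/crop1.png

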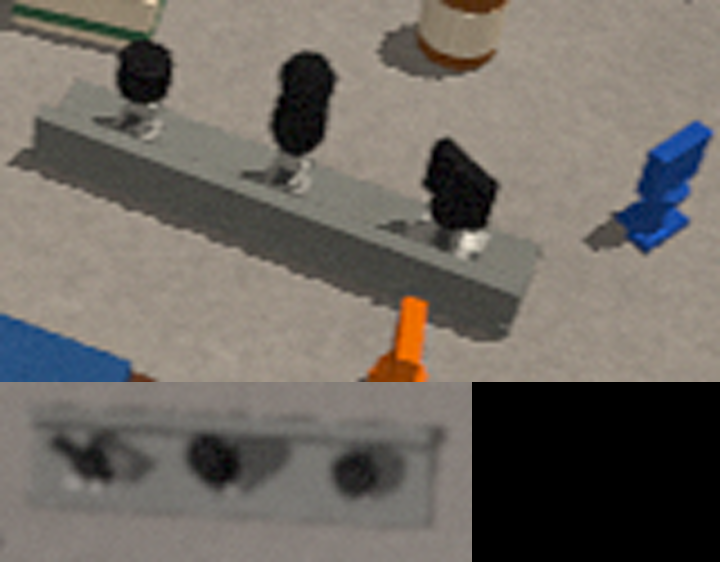

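The crop confirms it: the black flat grip is at the rack's +y clip, crop pixel (462,185), with a shiny shank and a slab nut. The other two rack tools are round. Next come precise poses.

```bash
cat > fit.py <<'E'
from h import *
def rect(q): 
    (c,s,a)=cv2.minAreaRect((q[:,:2]*1000).astype(np.float32)); return np.round(c,1),np.round(s,1),round(a,2)
def sel(D,lo,hi,x0,x1,y0,y1,f=None):
    P=D["P"].reshape(-1,3); m=(P[:,2]>lo)&(P[:,2]<hi)&(P[:,0]>x0)&(P[:,0]<x1)&(P[:,1]>y0)&(P[:,1]<y1)
    if f is not None: m&=f(D["img"].reshape(-1,3).astype(int))
    return P[m]
E
python3 - <<'E'
from fit import *
for nm in("scene","top"):
    D=np.load(nm+"0.npz"); print(nm)
    for t,a in dict(bench=(-.02,.006,.3,.4,.0,.1),railtop=(.014,.0205,.43,.58,-.24,.16),railend=(.014,.0205,.43,.58,.03,.16),foot=(.0225,.029,.44,.56,-.1,.05),upright=(.05,.085,.44,.56,-.12,.0),racktop=(.027,.034,.5,.59,.11,.39),rackbase=(.0055,.012,.46,.56,.11,.39),rackall=(.005,.036,.46,.59,.11,.39),griptop=(.055,.07,.5,.57,.31,.37),gript=(.059,.07,.5,.57,.31,.37)).items():
        q=sel(D,*a)
        if len(q)>3: print(t,len(q),rect(q),"zmed",np.median(q[:,2]).round(4),q[:,2].std().round(4))
E
```

```text
scene
bench 985 (array([350. ,  50.1]), array([99.7, 99.9]), 90.0) zmed -0.0006 0.0014
railtop 894 (array([521.8, -40.1]), array([ 94.3, 398.9]), 0.12) zmed 0.0169 0.0015
railend 290 (array([521.5,  94.7]), array([ 94.3, 129.3]), 0.12) zmed 0.0168 0.0015
foot 110 (array([510.4, -86.6]), array([26.6, 53.7]), 89.64) zmed 0.0247 0.0013
racktop 507 (array([554.2, 261.6]), array([229.3,  39.1]), 88.1) zmed 0.0295 0.0014
rackbase 679 (array([510.5, 244. ]), array([272.3,  71.1]), 84.07) zmed 0.0078 0.0014
rackall 2629 (array([519.1, 243. ]), array([270.9, 109.1]), 86.99) zmed 0.0178 0.0096
griptop 96 (array([541.4, 337.3]), array([34.1, 12.2]), 56.21) zmed 0.0605 0.002
gript 73 (array([541.2, 336.9]), array([32.9, 12.1]), 55.93) zmed 0.0609 0.0012
top
bench 1552 (array([350.4,  50.3]), array([98.4, 97.9]), 0.53) zmed -0.0012 0.0018
railtop 678 (array([503.8, -38.3]), array([121.5, 395.1]), 3.07) zmed 0.0164 0.0015
railend 196 (array([496.2,  94.2]), array([123.7, 126.5]), 1.58) zmed 0.0164 0.0015
foot 112 (array([511.5, -31.4]), array([140.1,  50.2]), 83.5) zmed 0.0244 0.0014
racktop 318 (array([546.1, 263.1]), array([228.6,  42.9]), 88.16) zmed 0.0293 0.0016
rackbase 951 (array([526.3, 264.5]), array([229.6,  63.6]), 88.87) zmed 0.0075 0.0014
rackall 1724 (array([515.9, 244.4]), array([271.9, 102.1]), 87.47) zmed 0.0089 0.0104
griptop 58 (array([536.7, 338.5]), array([33.6,  9.4]), 57.37) zmed 0.0609 0.002
gript 46 (array([537.1, 339. ]), array([32.3,  9.4]), 57.37) zmed 0.0612 0.0013
```

```bash
python3 - <<'E'
from fit import *
for nm in("scene","top"):
    D=np.load(nm+"0.npz"); print(nm)
    q=sel(D,.0135,.0205,.42,.58,-.25,.19)
    c=np.array([.507,-.03]);a=np.radians(82)
    for i in range(6):
        d=np.array([np.cos(a),np.sin(a)]);n=np.array([-d[1],d[0]])
        r=q[:,:2]-c; w=.032 if i>2 else .04
        m=(abs(r@n)<w)&(abs(r@d)<.215); s=q[m]
        cc,ss,_=rect(s)
        # edge fit: extreme lateral points per longitudinal bin
        t=s[:,:2]-c; L=t@d;N=t@n; E=[]
        for b in np.arange(-.2,.2,.01):
            k=(L>b)&(L<b+.01)
            if k.sum()>3: E.append((b+.005,N[k].min(),N[k].max()))
        E=np.array(E); 
        pl=[np.polyfit(E[:,0],E[:,j],1) for j in(1,2)]
        # robust
        for j in(0,1):
            res=E[:,j+1]-np.polyval(pl[j],E[:,0]); g=abs(res-np.median(res))<.003; pl[j]=np.polyfit(E[g,0],E[g,j+1],1)
        a+=np.arctan((pl[0][0]+pl[1][0])/2); c=c+n*(pl[0][1]+pl[1][1])/2
    print("rail ang",np.degrees(a).round(2),"c",c.round(4),"edges",np.round(pl,4).tolist(),"L",L.min().round(4),L.max().round(4))
    c2=c+d*(L.min()+L.max())/2
    P=D["P"].reshape(-1,3); r=P[:,:2]-c; 
    for lo,hi,t in((.0225,.029,"foot"),(.045,.075,"upright"),(.003,.0115,"slot floor")):
        m=(P[:,2]>lo)&(P[:,2]<hi)&(abs(r@n)<(.026 if lo>.01 else .02))&(abs(r@d)<.2)
        print(t,m.sum(),"L hist",np.histogram(r[m]@d,np.arange(-.2,.21,.02))[0],"N",np.percentile(r[m]@n,[2,50,98]).round(4))
        if t=="foot":
            k=m&(abs(r@n)>.008)&(r@d>-.06)&(r@d<.1); print("mouth L max",np.sort(r[k]@d)[-8:].round(4),"min",np.sort(r[k]@d)[:5].round(4)); 
            k=m&(abs(r@n)<.004)&(r@d>-.06)&(r@d<.1); print("notch bottom",np.sort(r[k]@d)[-5:].round(4))
    q=sel(D,.056,.075,.5,.57,.31,.37,lambda g:g.max(1)<70); x=q[:,:2]-q[:,:2].mean(0); w,v=np.linalg.eigh(x.T@x); print("grip dir",np.degrees(np.arctan2(v[1,1],v[0,1]))%180, rect(q))
E
```

```text
scene
rail ang 84.21 c [ 0.5243 -0.0324] edges [[-0.0638, -0.0223], [0.0638, 0.0223]] L -0.2146 0.2149
foot 384 L hist [13  6  2 52 75 91 69 51  0  0  0  0  0  0  0  0  0  0  0 25] N [-0.0237 -0.0001  0.0251]
mouth L max [-0.0487 -0.0487 -0.0478 -0.0476 -0.0475 -0.0472 -0.0471 -0.0453] min [-0.0598 -0.0596 -0.0588 -0.0586 -0.0585]
notch bottom [-0.0521 -0.0509 -0.05   -0.0481 -0.0461]
upright 410 L hist [111  53  58 184   4   0   0   0   0   0   0   0   0   0   0   0   0   0
   0   0] N [-0.0246 -0.0045  0.0246]
slot floor 598 L hist [16 14 10 18 20 19 16 46 47 41 40 45 50 61 62 52  0  0  1 40] N [-0.0191  0.0071  0.0194]
grip dir 56.82200525618477 (array([541.5, 337.4]), array([34. , 12.2]), 56.21)
top
rail ang 74.74 c [ 0.5102 -0.0304] edges [[-0.1005, -0.0225], [0.1005, 0.0225]] L -0.2144 0.212
foot 351 L hist [ 1  1  1 43 79 84 66 56  0  0  0  0  0  1  0  0  0  0  0 19] N [-0.0251 -0.0037  0.0131]
mouth L max [-0.0456 -0.0453 -0.0452 -0.0449 -0.0437 -0.0431 -0.0427  0.0725] min [-0.0598 -0.0578 -0.0576 -0.0574 -0.0568]
notch bottom [-0.0494 -0.0487 -0.0474 -0.0466 -0.0462]
upright 250 L hist [109  15  22 102   2   0   0   0   0   0   0   0   0   0   0   0   0   0
   0   0] N [-0.0249 -0.0065  0.0191]
slot floor 622 L hist [ 6  8  2  3  7  6 36 42 57 61 59 63 62 58 65 43  2  2  2 38] N [-0.0186 -0.0014  0.018 ]
grip dir 54.21122669489333 (array([536.9, 338.4]), array([31.7,  9.2]), 54.32)
```

```bash
cat > model.py <<'E'
from fit import *
from scipy.optimize import differential_evolution, minimize
def hrail(L,N): 
    aN=abs(N); h=np.where(aN<.013,.006,np.where(aN<.027,.0175,0)); return np.where(abs(L)<.2,h,0)
def hstop(L,N,s):
    h=hrail(L,N); x=L-s; aN=abs(N)
    foot=(x>-.055)&(x<.035)&(aN<.025)&~((x>0)&(aN<.007)); return np.where(foot,.0255,h)
def hrack(x,y):
    b=(x>-.0215)&(x<.0335)&(abs(y)<.115)
    return np.where(b,.008,0)
def fit(D,kind,x0,dx):
    P=D["P"].reshape(-1,3); P=P[~np.isnan(P[:,0])]
    def loc(p,Q):
        c,s=np.cos(p[2]),np.sin(p[2]); r=Q[:,:2]-p[:2]; return r[:,0]*c+r[:,1]*s,-r[:,0]*s+r[:,1]*c
    L,N=loc(x0,P)
    if kind=="rail": m=(abs(L)<.24)&(abs(N)<.06)&(P[:,2]<.021)
    elif kind=="stop": m=(L>-.16)&(L<.24)&(abs(N)<.06)&(P[:,2]<.03)
    else: m=(L>-.05)&(L<.06)&(abs(N)<.15)&(P[:,2]<.034)
    Q=P[m]
    def cost(p):
        L,N=loc(p,Q)
        if kind=="rail": h=hrail(L,N)
        elif kind=="stop": h=hstop(L,N,p[3])
        else: h=hrack(L,N); 
        if kind=="rack":
            bar=(L>p[3])&(L<.0335)&(abs(N)<.115); h=np.where(bar,.03,h)
        return np.minimum(abs(Q[:,2]+.0007-h),.006).mean()
    r=differential_evolution(cost,[(a-b,a+b) for a,b in zip(x0,dx)],seed=1,tol=1e-8,maxiter=150,popsize=20)
    return r.x,r.fun,len(Q)
E
python3 - <<'E'
from model import *
for nm in("scene","top"):
    D=np.load(nm+"0.npz")
    for k,x0,dx in(("rail",[.508,-.033,np.radians(81)],[.02,.02,.1]),("stop",[.508,-.033,np.radians(81),-.04],[.02,.02,.1,.04]),("rack",[.537,.262,-.031,.02],[.015,.015,.05,.02])):
        p,f,n=fit(D,k,x0,dx); print(nm,k,np.round(p,4),"deg",np.degrees(p[2]).round(2),round(f*1000,2),n)
E
```

```text
scene rail [ 0.5152 -0.053   1.3998] deg 80.2 2.61 5787
scene stop [ 0.5149 -0.0529  1.4137 -0.0592] deg 81.0 2.71 6128
scene rack [ 0.5377  0.262  -0.0387  0.0051] deg -2.22 2.27 5259
top rail [ 0.5169 -0.0175  1.4054] deg 80.52 2.23 6511
top stop [ 0.5147 -0.031   1.4056 -0.0799] deg 80.53 2.27 6405
top rack [ 0.5342  0.2645 -0.0421  0.0234] deg -2.41 1.75 4482
```

```bash
python3 - <<'E'
from h import *
# ortho maps, 2 px/mm; columns: -y (left=+y), rows: -x(up=+x)
out=[]
for nm in("scene","top"):
    D=np.load(nm+"0.npz");P=D["P"];y0,y1,x0,x1=-.28,.16,.44,.58
    H,W=210,660; 
    pts=P.reshape(-1,3);col=D["img"].reshape(-1,3)
    for img in (np.repeat((np.clip(pts[:,2:],-.003,.03)+.003)/.033*255,3,1),col):
        o=np.zeros((H,W,3),np.uint8)
        ok=(pts[:,0]>x0)&(pts[:,0]<x1)&(pts[:,1]>y0)&(pts[:,1]<y1)
        r=((x1-pts[ok,0])*1500).astype(int).clip(0,H-1);c=((y1-pts[ok,1])*1500).astype(int).clip(0,W-1)
        o[r,c]=img[ok]; o=cv2.dilate(o,np.ones((3,3)))
        out.append(o)
save(np.vstack([out[0],out[2],out[1]])[:630],"ortho.png",.95)
E
```

```text
(no output)
```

View pics/ortho.png

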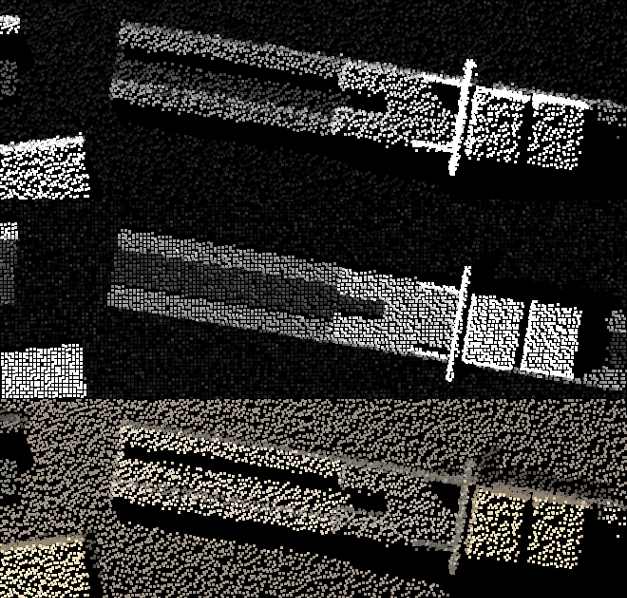

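The ortho map shows the rail's open end at about y=+0.08, the notch at columns 335–385 and the upright at about column 458. The rail's centre is therefore near y=-0.117, so I'm refitting from there.

```bash
python3 - <<'E'
from model import *
for nm in("scene","top"):
    D=np.load(nm+"0.npz")
    for k,x0,dx in(("stop",[.50,-.117,np.radians(81.5),.02],[.015,.02,.08,.04]),):
        p,f,n=fit(D,k,x0,dx); d=np.array([np.cos(p[2]),np.sin(p[2])]); print(nm,k,np.round(p,4),"deg",np.degrees(p[2]).round(2),round(f*1000,2),n,"seat",(p[:2]+d*(p[3]+.01)).round(4),"end",(p[:2]+.2*d).round(4))
E
```

```text
scene stop [ 0.5043 -0.119   1.4132  0.0077] deg 80.97 2.17 5254 seat [ 0.5071 -0.1015] end [0.5357 0.0785]
top stop [ 0.5004 -0.1166  1.4041  0.0069] deg 80.45 1.73 5876 seat [ 0.5032 -0.1   ] end [0.5336 0.0806]
```

```bash
cat > plan.py <<'E'
import numpy as np
from rig import telemetry
def plan(x,y,z,yaw,p=None,yaw0=None):
    s=telemetry.state(); p=s["position"] if p is None else np.array(p); yaw0=s["tool_rot"][2] if yaw0 is None else yaw0
    w=np.array([x,y,z])-p; c,sn=np.cos(yaw0),np.sin(yaw0)
    d=np.array([w[0]*c+w[1]*sn, w[0]*sn-w[1]*c, -w[2]])*100
    print("d(cm)",d.round(2),"spin",round(-(yaw-yaw0),3),"q6 end",round(np.arctan2(y,x)+np.pi/2-yaw,3),"F",s["force"].round(1),"T",s["torque"].round(2),"w",round(s["gripper_width"],4),"g",s["grasp_force"],"pos",s["position"].round(4),"rot",s["tool_rot"].round(4),"t",s["time_s"])
E
python3 - <<'E'
from plan import *; from fit import *
r=np.radians(56.5); plan(.539,.338,.22,r)
D=np.load("scene0.npz")
q=sel(D,.01,.1,.5,.7,.25,.45,lambda g:(g[:,0]>150)&(g[:,2]<80)); print(q.min(0),q.max(0))
E
```

```text
d(cm) [-43.32  -8.39   8.34] spin 1.894 q6 end 1.145 F [-0.1 -0.1  0.7] T [-0.04  0.04 -0.  ] w 0.0856 g 0.0 pos [0.1423 0.5311 0.3034] rot [-3.1406e+00 -1.0000e-04  2.8798e+00] t 0.1
[0.61677495 0.3290298  0.02289431] [0.65023856 0.34980002 0.05749901]
```

Request:
send_rows(moves=[-43.3,-8.4,8.3,1.89,0.2,-43.3,-8.4,8.3,1.89,0.2,-43.3,-8.4,8.3,1.89,0.2,-43.3,-8.4,8.3,1.89,0.2,-43.3,-8.4,8.3,1.89,0.2,-43.3,-8.4,8.3,1.89,0.2,-43.3,-8.4,8.3,1.89,0.2,-43.3,-8.4,8.3,1.89,0.2])

```text
time_s: 0.9
position: [0.4973, 0.3578, 0.2292]
tool_rot: [-3.141, 0.0, 1.674]
force: [0.5, 0.2, 0.7]
gripper_width: 0.0341
grasp_force: 0.0
```

```bash
python3 -c "
from plan import *
plan(.539,.338,.16,np.radians(56.5))"
```

```text
d(cm) [-2.39  3.94  6.92] spin 0.687 q6 end 1.145 F [0.5 0.2 0.7] T [ 0.   -0.03  0.01] w 0.0341 g 0.0 pos [0.4973 0.3578 0.2292] rot [-3.1411e+00  2.0000e-04  1.6736e+00] t 0.9
```

Request:
send_rows(moves=[-2.4,3.9,6.9,0.69,0.2,-2.4,3.9,6.9,0.69,0.2,-2.4,3.9,6.9,0.69,0.2,-2.4,3.9,6.9,0.69,0.2,-2.4,3.9,6.9,0.69,0.2,-2.4,3.9,6.9,0.69,0.2,-2.4,3.9,6.9,0.69,0.2,-2.4,3.9,6.9,0.69,0.2])

```text
time_s: 1.7
position: [0.537, 0.3395, 0.1608]
tool_rot: [-3.142, 0.0, 0.992]
force: [-0.1, 0.1, 0.0]
gripper_width: 0.0344
grasp_force: 0.0
```

```bash
python3 -c "
from plan import *; from h import *
plan(.539,.338,.1085,np.radians(56.5))
d=cam('scene'); np.savez('scene1.npz',img=d['img'],P=d['P'])
a=d['img'][150:320,300:480]; save(a,'near.png',3.3)
"
```

```text
d(cm) [-0.02  0.24  5.23] spin 0.006 q6 end 1.145 F [-0.1  0.1  0. ] T [ 0.02 -0.03  0.03] w 0.0344 g 0.0 pos [0.537  0.3395 0.1608] rot [-3.1415e+00  1.0000e-04  9.9210e-01] t 1.7
```

View pics/near.png

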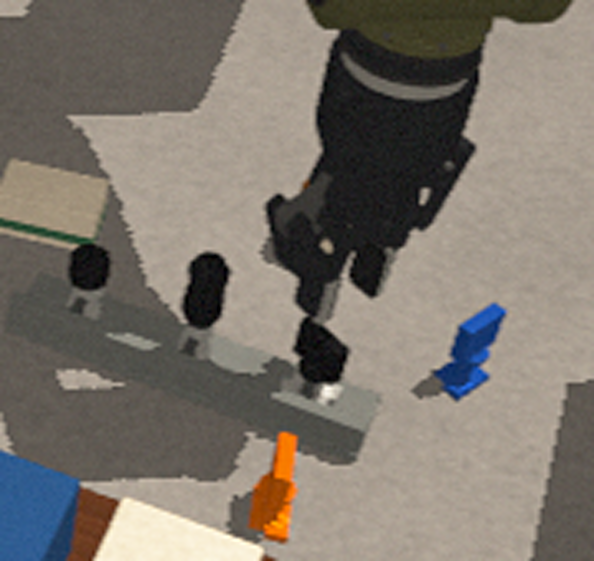

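The picture shows the fingers straddling just above the black flat nut at about (322,350), correctly oriented. Now I'll compare the fingertips in the scene cloud with the slab in the tool frame.

```bash
python3 -c "
from fit import *; from plan import *
D=np.load('scene1.npz'); s=telemetry.state(); p=s['position']; a=s['tool_rot'][2]
def loc(q): r=q[:,:2]-p[:2]; return np.c_[r[:,0]*np.cos(a)+r[:,1]*np.sin(a), r[:,0]*np.sin(a)-r[:,1]*np.cos(a)]
for t,z0,z1 in(('tip',.085,.1),('slab',.055,.075)):
    q=sel(D,z0,z1,.48,.6,.28,.4,lambda g:g.max(1)<90); l=loc(q)*1000
    print(t,len(q),'z',q[:,2].min(),'rect tool frame',rect(l/1000), np.percentile(l,[3,50,97],axis=0).round(1).tolist(),'ysplit',np.histogram(l[:,1],np.arange(-40,41,5))[0], 'xh',np.histogram(l[:,0],np.arange(-40,41,5))[0])
    for sg in(-1,1):
        k=l[:,1]*sg>0
        if t=='tip': print(sg,np.percentile(l[k],[3,50,97],axis=0).round(1).tolist())
"
```

```text
tip 41 z 0.08635422172870444 rect tool frame (array([2.9, 6.7]), array([50.8, 18.1]), 88.39) [[-6.6, -18.1], [3.8, -15.3], [11.1, 30.2]] ysplit [ 0  0  0  0 22  9  0  0  0  0  0  0  5  3  2  0] xh [ 0  0  0  0  0  0  5  8  9 14  5  0  0  0  0  0]
-1 [[-6.7, -18.3], [2.7, -15.8], [11.1, -14.0]]
1 [[-0.2, 23.3], [7.0, 25.8], [8.2, 31.5]]
slab 90 z 0.05522771513067959 rect tool frame (array([0.4, 5. ]), array([34.1, 13. ]), 5.41) [[-13.6, -0.1], [3.1, 6.5], [17.0, 10.2]] ysplit [ 0  0  0  0  0  0  0  6 33 46  5  0  0  0  0  0] xh [ 0  0  0  0  1  8 15 13 13 13 15 12  0  0  0  0]
```

Request:
send_rows(moves=[0,0.28,2.5,0,0.2,0,0.28,4.0,0,0.2,0,0.28,5.1,0,0.2,0,0.28,5.1,0,0.2,0,0.28,5.1,0,0.2])

```text
time_s: 2.25
position: [0.5396, 0.3381, 0.1103]
tool_rot: [3.141, -0.0, 0.99]
force: [0.9, -0.3, -0.8]
gripper_width: 0.0338
grasp_force: 0.0
```

Request:
send_rows(moves=[0,0,0,0,0.5,0,0,0,0,0.9,0,0,0,0,1,0,0,0,0,1,0,0,0,0,1,0,0,0,0,1], grip_force=30)

```text
time_s: 2.85
position: [0.5397, 0.3381, 0.1107]
tool_rot: [3.141, -0.001, 0.99]
force: [-1.0, -0.2, 5.7]
gripper_width: 0.0094
grasp_force: 33.2
```

```bash
python3 -c "
from plan import *
s=telemetry.state(); p=s['position']; u=np.radians(-2); plan(p[0]-.032*np.cos(u),p[1]-.032*np.sin(u),p[2],s['tool_rot'][2])"
```

```text
d(cm) [-1.66 -2.73 -0.  ] spin -0.0 q6 end 1.17 F [-1.  -0.2  5.7] T [-0.05  0.18  0.02] w 0.0094 g 33.21136862039566 pos [0.5397 0.3381 0.1107] rot [ 3.1411e+00 -1.1000e-03  9.8980e-01] t 2.85
```

Request:
send_rows(moves=[0,0,0,0,1,-0.2,-0.35,0,0,1,-0.5,-0.8,0,0,1,-0.8,-1.3,0,0,1,-1.1,-1.8,0,0,1,-1.4,-2.3,0,0,1,-1.66,-2.73,0,0,1,-1.66,-2.73,0,0,1], grip_force=60)

```text
time_s: 3.65
position: [0.5072, 0.3392, 0.1104]
tool_rot: [3.141, -0.001, 0.99]
force: [-0.5, 0.4, 5.5]
gripper_width: 0.0088
grasp_force: 63.0
```

```bash
python3 -c "
from plan import *
s=telemetry.state(); p=s['position']; plan(p[0],p[1],.20,s['tool_rot'][2])"
```

```text
d(cm) [ 0.    0.   -8.96] spin -0.0 q6 end 1.17 F [-0.5  0.4  5.5] T [ 0.01 -0.02 -0.01] w 0.0088 g 63.02683286368847 pos [0.5072 0.3392 0.1104] rot [ 3.1413e+00 -6.0000e-04  9.9010e-01] t 3.65
```

Request:
send_rows(moves=[0,0,-2,0,1,0,0,-5,0,1,0,0,-9,0,1,0,0,-11,0,1,0,0,-11,0,1,0,0,-11,0,1])

```text
time_s: 4.25
position: [0.507, 0.3388, 0.2185]
tool_rot: [-3.141, 0.002, 0.99]
force: [-0.6, -1.2, -2.6]
gripper_width: 0.0089
grasp_force: 61.9
```

```bash
python3 -c "
from plan import *
plan(.516,-.0365,.17,.866)"
```

```text
d(cm) [-30.88  21.35   4.85] spin 0.124 q6 end 0.634 F [-0.6 -1.2 -2.6] T [-0.01 -0.05  0.04] w 0.0089 g 61.91006697714329 pos [0.507  0.3388 0.2185] rot [-3.1405e+00  1.9000e-03  9.8980e-01] t 4.25
```

Request:
send_rows(moves=[-3,2.1,0,0,1,-7,4.8,0,0.05,1,-11,7.6,0,0.1,1,-15,10.4,0,0.124,1,-19,13.1,0,0.124,1,-23,15.9,0,0.124,1,-27,18.7,2,0.124,1,-30.9,21.35,4.8,0.124,1])

```text
time_s: 5.05
position: [0.5156, -0.0319, 0.1742]
tool_rot: [-3.141, 0.0, 0.865]
force: [1.2, 0.7, -2.4]
gripper_width: 0.0087
grasp_force: 61.9
```

```bash
python3 -c "
from plan import *
plan(.516,-.0365,.16,.866)"
```

```text
d(cm) [-0.32  0.33  1.42] spin -0.001 q6 end 0.634 F [ 1.2  0.7 -2.4] T [ 0.01 -0.06 -0.  ] w 0.0087 g 61.94392070174217 pos [ 0.5156 -0.0319  0.1742] rot [-3.1408e+00  5.0000e-04  8.6540e-01] t 5.05
```

Request:
send_rows(moves=[0,0,1,0,1,0,0,1,0,1,0,0,1,0,1,0,0,1,0,1])

```text
time_s: 5.45
position: [0.5164, -0.0289, 0.166]
tool_rot: [3.141, -0.0, 0.867]
force: [0.4, 0.2, -2.3]
gripper_width: 0.0087
grasp_force: 61.8
```

```bash
python3 -c "
from plan import *; from h import *
plan(.516,-.0365,.125,.866)
o=[]
for n in('scene','top'):
    d=cam(n); np.savez(n+'2.npz',img=d['img'],P=d['P']); P=d['P']; K=d['K']
    w=np.append([.516,-.0365,.065],1); c=np.linalg.inv(d['cam_to_world'])@w; u=int(K[0,2]-K[0,0]*c[0]/c[2]); v=int(K[1,2]+K[1,1]*c[1]/c[2]); print(n,u,v)
    o.append(cv2.resize(d['img'][v-45:v+45,u-60:u+60],(640,480) if n=='scene' else (160,120),interpolation=cv2.INTER_CUBIC))
save(np.hstack([o[0],np.vstack([o[1],np.zeros((360,160,3),np.uint8)])]),'held.png')
"
```

```text
d(cm) [-0.61  0.46  4.1 ] spin 0.001 q6 end 0.634 F [ 0.4  0.2 -2.3] T [-0.01 -0.01  0.01] w 0.0087 g 61.826680675148964 pos [ 0.5164 -0.0289  0.166 ] rot [ 3.1414e+00 -3.0000e-04  8.6730e-01] t 5.45
scene 235 189
top 318 206
```

View pics/held.png

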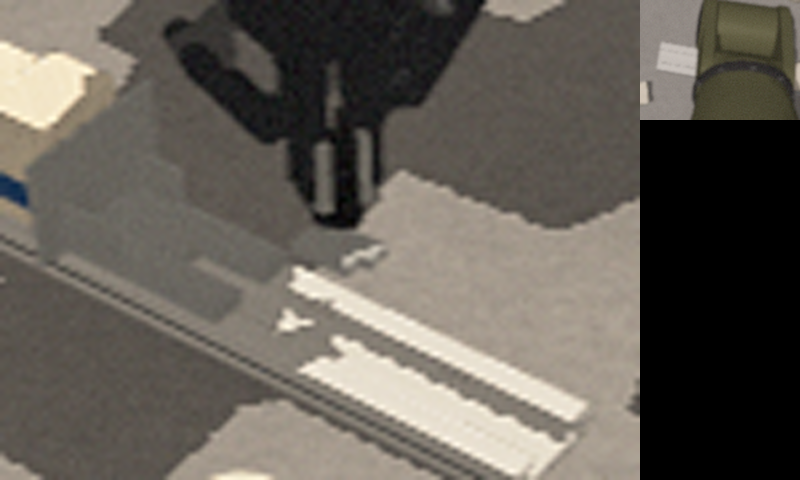

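The view shows the nut held, with the head beneath it at (340,245) in shadow above the rail, just beyond the foot. Next I'll measure the head in the cloud.

```bash
python3 -c "
from fit import *
D=np.load('scene2.npz')
q=sel(D,.05,.1,.47,.56,-.075,.02)
print(np.histogram(q[:,2],np.arange(.05,.101,.004)))
q=sel(D,.058,.0715,.48,.56,-.065,.02); q=q[(abs(q[:,0]-.518)<.03)&(abs(q[:,1]+.03)<.03)]
for lo in(.058,.062,.066):
    k=q[q[:,2]>lo]; print(len(k),rect(k),k[:,2].min(),k[:,2].max())
# top face only
k=q[(q[:,2]>.065)]
print(np.round(k[np.argsort(k[:,1])]*1000,1)[::max(1,len(k)//40)].tolist())
"
```

```text
(array([ 0,  0,  1, 23, 72,  9,  5,  2,  2, 12,  7, 10]), array([0.05 , 0.054, 0.058, 0.062, 0.066, 0.07 , 0.074, 0.078, 0.082,
       0.086, 0.09 , 0.094, 0.098]))
102 (array([518.7, -29.3]), array([36.1, 23.3]), 86.28) 0.06116730850958907 0.07107333280854011
101 (array([518.7, -29.3]), array([36.1, 23.3]), 86.28) 0.06218695542892594 0.07107333280854011
78 (array([519.1, -29.2]), array([36.1, 23.1]), 89.64) 0.06616557224594011 0.07107333280854011
[[525.5, -47.4, 65.5], [516.3, -47.2, 67.5], [523.2, -46.0, 67.3], [519.6, -45.4, 67.6], [513.0, -44.1, 66.2], [518.6, -43.5, 67.6], [521.2, -42.1, 67.1], [526.3, -41.7, 68.2], [522.9, -41.2, 65.9], [521.5, -39.3, 68.4], [513.7, -38.6, 65.8], [527.7, -38.5, 67.5], [526.3, -36.6, 70.1], [518.4, -36.0, 67.3], [526.0, -34.2, 70.7], [525.0, -32.4, 67.8], [521.4, -31.7, 71.1], [523.9, -30.5, 67.6], [528.9, -30.4, 65.6], [507.8, -29.1, 67.7], [528.5, -28.0, 66.3], [528.5, -28.0, 69.1], [511.6, -27.0, 68.4], [512.7, -26.5, 66.5], [517.6, -26.3, 70.2], [514.6, -25.5, 65.4], [520.3, -24.9, 67.0], [530.7, -24.4, 66.4], [508.5, -23.7, 67.3], [528.4, -23.2, 65.0], [515.0, -22.8, 66.7], [521.1, -21.9, 68.7], [527.2, -21.2, 67.7], [513.4, -21.0, 69.0], [524.4, -20.2, 68.9], [515.9, -19.7, 68.5], [522.8, -18.7, 65.4], [513.6, -18.5, 67.2], [511.5, -17.1, 66.2], [522.2, -16.4, 68.6], [514.6, -15.5, 66.2], [511.3, -14.7, 66.9], [523.3, -13.4, 67.7], [515.9, -12.2, 68.4], [518.0, -11.1, 67.5]]
```

The head is centred under the tool: scene bias is about +2.5 mm, the same as for the rail. It lies at about 80° along the rail, within 0.5 mm of the slot's centreline and about 83 mm from the stop's origin. I'll lower it here.

Request:
send_rows(moves=[0,0,2,0,1,0,0,3.5,0,1,0,0,4.2,0,1,0,0,4.5,0,1,0,0,4.7,0,1,0,0,4.9,0,1,0,0,5.0,0,1,0,0,5.0,0,1])

```text
time_s: 6.35
position: [0.5164, -0.0299, 0.1159]
tool_rot: [3.141, -0.0, 0.866]
force: [0.5, -0.3, -1.8]
gripper_width: 0.0089
grasp_force: 61.9
```

```bash
python3 -c "
from plan import *
plan(.5164,-.0289,.1091,.867)"
```

```text
d(cm) [ 0.08 -0.06  0.68] spin -0.001 q6 end 0.648 F [ 0.5 -0.3 -1.8] T [ 0.01 -0.03 -0.03] w 0.0089 g 61.908984035253525 pos [ 0.5164 -0.0299  0.1159] rot [ 3.1413e+00 -2.0000e-04  8.6580e-01] t 6.35
```

Request:
send_rows(moves=[0,0,0.3,0,1,0,0,0.5,0,1,0,0,0.6,0,1,0,0,0.65,0,1,0,0,0.68,0,1,0,0,0.68,0,1])

```text
time_s: 6.95
position: [0.5163, -0.0299, 0.1089]
tool_rot: [3.142, 0.0, 0.866]
force: [0.7, -0.5, -1.6]
gripper_width: 0.0087
grasp_force: 61.9
```

```bash
python3 -c "
from plan import *
d=np.array([np.cos(np.radians(80.7)),np.sin(np.radians(80.7))])
p=telemetry.state()['position']; L=(p[:2]-[.505,-.1008])@d; print('L to seat',L)
t=p[:2]-d*L; plan(t[0],t[1],p[2],telemetry.state()['tool_rot'][2]); t=p[:2]-d*.03; plan(t[0],t[1],p[2],.866)"
```

```text
L to seat 0.07175624917301661
d(cm) [-6.14  3.71 -0.  ] spin -0.0 q6 end 0.508 F [ 0.7 -0.5 -1.6] T [-0.01  0.02 -0.  ] w 0.0087 g 61.92567653954029 pos [ 0.5163 -0.0299  0.1089] rot [3.1416 0.     0.8658] t 6.95
d(cm) [-2.57  1.55 -0.  ] spin -0.0 q6 end 0.589 F [ 0.7 -0.5 -1.6] T [-0.01  0.02 -0.  ] w 0.0087 g 61.92567653954029 pos [ 0.5163 -0.0299  0.1089] rot [3.1416 0.     0.8658] t 6.95
```

Request:
send_rows(moves=[-0.4,0.24,0,0,1,-0.9,0.54,0,0,1,-1.4,0.85,0,0,1,-1.9,1.15,0,0,1,-2.4,1.45,0,0,1,-2.9,1.75,0,0,1,-3.4,2.05,0,0,1,-3.4,2.05,0,0,1])

```text
time_s: 7.75
position: [0.5098, -0.0698, 0.1089]
tool_rot: [3.142, 0.0, 0.865]
force: [0.1, -0.2, -2.0]
gripper_width: 0.0087
grasp_force: 61.9
```

```bash
cat > sl.py <<'E'
from plan import *
d=np.array([np.cos(np.radians(80.7)),np.sin(np.radians(80.7))]); n=np.array([-d[1],d[0]])
s=telemetry.state();p=s['position']; r=p[:2]-[.505,-.1008]; L=r@d; print('L to seat',L,'N',r@n)
t=p[:2]-d*L; plan(t[0],t[1],p[2],s['tool_rot'][2])
E
python3 sl.py
```

```text
L to seat 0.031376983359743545 N 0.0003147160598912733
d(cm) [-2.69  1.62 -0.  ] spin -0.0 q6 end 0.509 F [ 0.1 -0.2 -2. ] T [-0.04 -0.04  0.03] w 0.0087 g 61.91792853176594 pos [ 0.5098 -0.0698  0.1089] rot [3.1415 0.     0.8651] t 7.75
```

No contact so far. The next slide goes to the seat.

Request:
send_rows(moves=[-0.4,0.24,0,0,1,-0.8,0.48,0,0,1,-1.2,0.72,0,0,1,-1.6,0.96,0,0,1,-2.0,1.2,0,0,1,-2.4,1.44,0,0,1,-2.7,1.62,0,0,1,-2.7,1.62,0,0,1])

```text
time_s: 8.55
position: [0.5046, -0.1006, 0.1089]
tool_rot: [3.142, 0.0, 0.865]
force: [0.1, -1.1, -2.4]
gripper_width: 0.0086
grasp_force: 61.9
```

```bash
python3 sl.py; python3 - <<'E'
from model import *
d=cam('scene'); np.savez('scene3.npz',img=d['img'],P=d['P']); save(d['img'][120:240,130:290],'seat.png',4.5)
p,f,n=fit(d,"stop",[.504,-.119,np.radians(80.9),.008],[.006,.006,.03,.015]); dd=np.array([np.cos(p[2]),np.sin(p[2])]);print(p,f*1000,(p[:2]+dd*(p[3]+.01)).round(4))
E
```

```text
L to seat 0.00014247948136128532 N 0.000390082461044775
d(cm) [-0.01  0.01 -0.  ] spin -0.0 q6 end 0.508 F [ 0.1 -1.1 -2.4] T [-0.01 -0.02 -0.05] w 0.0086 g 61.92565396428108 pos [ 0.5046 -0.1006  0.1089] rot [3.1416 0.     0.8653] t 8.55
[ 0.50380302 -0.11878803  1.4020121   0.00568074] 2.110565910596408 [ 0.5064 -0.1033]
```

View pics/seat.png

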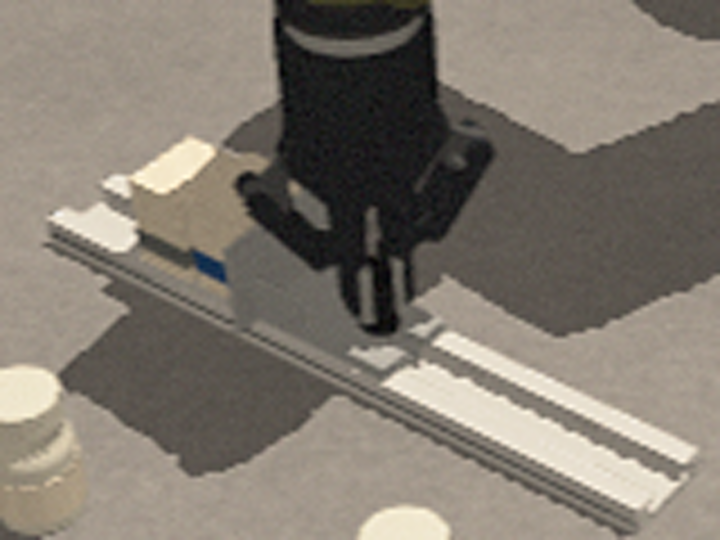

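The bolt sits in the notch and the forces are near zero. The picture shows the shank in the foot's notch at (380,330), with the stop and cartons in place. Next is the clockwise turn.

Request:
send_rows(moves=[0,0,0,0.15,1,0,0,0,0.3,1,0,0,0,0.45,1,0,0,0,0.6,1,0,0,0,0.75,1,0,0,0,0.9,1,0,0,0,1.05,1,0,0,0,1.2,1])

```text
time_s: 9.4
position: [0.5047, -0.0999, 0.1089]
tool_rot: [-3.142, 0.0, -0.34]
force: [0.2, -0.0, -2.2]
gripper_width: 0.0091
grasp_force: 61.8
```

```bash
python3 sl.py
```

```text
L to seat 0.0007995554698357554 N 0.00040508156642933226
d(cm) [ 0.01  0.08 -0.  ] spin -0.0 q6 end 1.714 F [ 0.2 -0.  -2.2] T [ 0.02  0.04 -0.02] w 0.0091 g 61.81748650968075 pos [ 0.5047 -0.0999  0.1089] rot [-3.1416  0.     -0.3401] t 9.4
```

Request:
send_rows(moves=[0,0,0,0.1,1,0,0,0,0.2,1,0,0,0,0.3,1,0,0,0,0.4,1,0,0,0,0.4,1])

```text
time_s: 9.9
position: [0.505, -0.1001, 0.1091]
tool_rot: [-3.141, -0.001, -0.736]
force: [2.6, 0.3, -1.5]
gripper_width: 0.0085
grasp_force: 61.8
```

```bash
python3 sl.py
```

```text
L to seat 0.0006806667654461336 N 0.00012094747298763448
d(cm) [ 0.04  0.06 -0.  ] spin -0.0 q6 end 2.109 F [ 2.6  0.3 -1.5] T [ 0.1  -0.52 -0.02] w 0.0085 g 61.82195171713829 pos [ 0.505  -0.1001  0.1091] rot [-3.1412e+00 -8.0000e-04 -7.3560e-01] t 9.9
```

Request:
send_rows(moves=[0,0,0,0.08,1,0,0,0.02,0.16,1,0,0,0.03,0.24,1,0,0,0.05,0.32,1,0,0,0.06,0.38,1,0,0,0.06,0.38,1])

```text
time_s: 10.5
position: [0.5051, -0.1003, 0.1087]
tool_rot: [-3.141, -0.001, -1.112]
force: [2.9, -2.0, -0.9]
gripper_width: 0.0088
grasp_force: 62.0
```

```bash
python3 sl.py
```

```text
L to seat 0.0005211707308645408 N -4.0343334977271544e-05
d(cm) [ 0.04  0.03 -0.  ] spin -0.0 q6 end 2.486 F [ 2.9 -2.  -0.9] T [-0.47 -0.68  0.06] w 0.0088 g 62.040454521775246 pos [ 0.5051 -0.1003  0.1087] rot [-3.1406e+00 -1.2000e-03 -1.1122e+00] t 10.5
```

Head at its stop; the torque is now the thread's 0.06 N m. I'm regripping half a turn back.

Request:
send_rows(moves=[0,0,0,0,0.6,0,0,0,0,0.0,0,0,0,0,-0.2,0,0,0,0,-0.2,0,0,-1.5,0,-0.2,0,0,-4,-0.1,-0.2,0,0,-4,-0.25,-0.2,0,0,-4,-0.4,-0.2])

```text
time_s: 11.3
position: [0.5049, -0.1002, 0.1491]
tool_rot: [-3.141, -0.001, -0.708]
force: [-0.3, -0.4, -0.8]
gripper_width: 0.0511
grasp_force: 0.0
```

Request:
send_rows(moves=[0,0,0,-0.15,-0.2,0,0,0,-0.3,-0.2,0,0,0,-0.45,-0.2,0,0,0,-0.6,-0.2,0,0,0,-0.75,-0.2,0,0,0,-0.9,-0.2,0,0,0,-1.05,-0.2,0,0,0,-1.2,-0.2])

```text
time_s: 12.1
position: [0.5046, -0.1001, 0.1483]
tool_rot: [-3.141, 0.0, 0.493]
force: [-0.3, 0.5, 1.0]
gripper_width: 0.0512
grasp_force: 0.0
```

Request:
send_rows(moves=[0,0,0,-0.15,-0.2,0,0,0,-0.3,-0.2,0,0,0,-0.45,-0.2,0,0,0,-0.6,-0.2,0,0,0,-0.75,-0.2,0,0,0,-0.9,-0.2,0,0,0,-1.05,-0.2,0,0,0,-1.2,-0.2])

```text
time_s: 12.9
position: [0.5046, -0.1001, 0.1483]
tool_rot: [-3.141, -0.0, 1.693]
force: [-0.1, -0.6, -0.2]
gripper_width: 0.0513
grasp_force: 0.0
```

```bash
python3 - <<'E'
from plan import *; from fit import *
plan(.5051,-.1003,.1085,-1.112+np.pi)
d=cam('scene'); np.savez('scene4.npz',img=d['img'],P=d['P']); save(d['img'][120:240,130:290],'regrip.png',4.5)
q=sel(d,.058,.09,.47,.54,-.14,-.06,lambda g:g.max(1)<70); print(len(q),rect(q),q[:,2].max(), np.histogram(q[:,2],np.arange(.055,.1,.004))[0])
E
```

```text
d(cm) [-0.02  0.05  3.98] spin -0.337 q6 end -0.655 F [-0.1 -0.6 -0.2] T [-0.03 -0.03  0.01] w 0.0513 g 0.0 pos [ 0.5046 -0.1001  0.1483] rot [-3.1414e+00 -1.0000e-04  1.6926e+00] t 12.9
51 (array([504.7, -93.1]), array([62.7, 21.4]), 24.15) 0.08908049562814202 [ 7  6  0  0  0  1 11 13 13  0  0]
```

View pics/regrip.png

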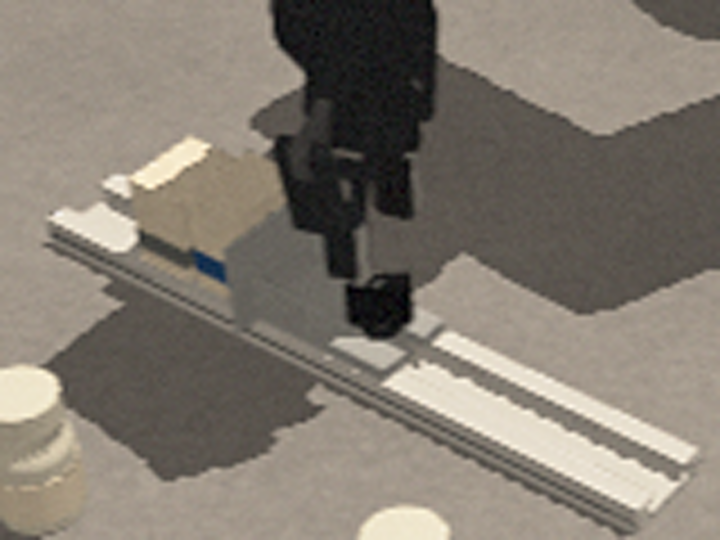

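The released nut stands upright at (380,305), in the notch, and nothing else has moved. I'll regrip and tighten.

Request:
send_rows(moves=[0,0,0,-0.15,-0.2,0,0,0,-0.3,-0.2,0,0.05,1.5,-0.337,-0.2,0,0.05,3,-0.337,-0.2,0,0.05,3.98,-0.337,-0.1,0,0.05,3.98,-0.337,0.4,0,0.05,3.98,-0.337,0.8,0,0.05,3.98,-0.337,1], grip_force=40)

```text
time_s: 13.75
position: [0.5055, -0.1002, 0.1092]
tool_rot: [3.141, 0.001, 2.022]
force: [-0.3, -0.5, -0.3]
gripper_width: 0.0092
grasp_force: 42.1
```

Request:
send_rows(moves=[0,0,0,0,1,0,0,0,0,1,0,0,0,0,1], grip_force=80)

```text
time_s: 14.05
position: [0.5055, -0.1002, 0.1092]
tool_rot: [3.141, 0.001, 2.023]
force: [-1.6, 0.8, 6.9]
gripper_width: 0.0086
grasp_force: 81.6
```

```bash
python3 sl.py
```

```text
L to seat 0.0006728253269307048 N -0.0003929803328990512
d(cm) [-0.05 -0.04 -0.  ] spin -0.0 q6 end -0.649 F [-1.6  0.8  6.9] T [-0.    0.34 -0.06] w 0.0086 g 81.62379920482635 pos [ 0.5055 -0.1002  0.1092] rot [3.1407e+00 8.0000e-04 2.0227e+00] t 14.05
```

Request:
send_rows(moves=[0,0,0.02,0.1,1,0,0,0.04,0.2,1,0,0,0.07,0.3,1,0,0,0.09,0.4,1,0,0,0.11,0.5,1,0,0,0.13,0.6,1])

```text
time_s: 14.65
position: [0.5052, -0.1002, 0.108]
tool_rot: [3.141, 0.0, 1.419]
force: [-4.8, -0.1, 9.7]
gripper_width: 0.0081
grasp_force: 82.8
```

```bash
python3 sl.py
```

```text
L to seat 0.0006009561431646855 N -0.00012607503868371616
d(cm) [-0.06 -0.   -0.  ] spin -0.0 q6 end -0.045 F [-4.8 -0.1  9.7] T [-0.01  0.84  0.08] w 0.0081 g 82.7942231297493 pos [ 0.5052 -0.1002  0.108 ] rot [3.1413e+00 3.0000e-04 1.4187e+00] t 14.65
```

Request:
send_rows(moves=[0,0,0.02,0.1,1,0,0,0.04,0.2,1,0,0,0.05,0.3,1,0,0,0.06,0.4,1,0,0,0.06,0.4,1])

```text
time_s: 15.15
position: [0.5052, -0.1, 0.1076]
tool_rot: [3.141, -0.0, 1.019]
force: [-4.9, 2.6, 13.4]
gripper_width: 0.0084
grasp_force: 83.5
```

```bash
python3 sl.py
```

```text
L to seat 0.0008291022406633978 N -0.00011437782581695055
d(cm) [-0.08  0.03 -0.  ] spin -0.0 q6 end 0.355 F [-4.9  2.6 13.4] T [ 0.41  1.12 -0.01] w 0.0084 g 83.50865676999092 pos [ 0.5052 -0.1     0.1076] rot [ 3.1414e+00 -2.0000e-04  1.0193e+00] t 15.15
```

Request:
send_rows(moves=[0,0,0,0.1,1,0,0,0.02,0.2,1,0,0,0.03,0.3,1,0,0,0.03,0.3,1])

```text
time_s: 15.55
position: [0.5052, -0.0999, 0.1075]
tool_rot: [3.142, -0.0, 0.719]
force: [-7.9, 4.0, 18.3]
gripper_width: 0.0083
grasp_force: 84.4
```

```bash
python3 sl.py
```

```text
L to seat 0.0008844334264464201 N -7.478269616899324e-05
d(cm) [-0.07  0.06 -0.  ] spin -0.0 q6 end 0.654 F [-7.9  4.  18.3] T [ 0.55  1.55 -0.02] w 0.0083 g 84.37230795621872 pos [ 0.5052 -0.0999  0.1075] rot [ 3.1416e+00 -2.0000e-04  7.1930e-01] t 15.55
```

Request:
send_rows(moves=[0,0,-0.02,0.1,1,0,0,-0.02,0.2,1,0,0,-0.02,0.3,1,0,0,-0.02,0.3,1])

```text
time_s: 15.95
position: [0.5051, -0.0999, 0.1076]
tool_rot: [-3.141, 0.0, 0.419]
force: [-7.5, 3.4, 15.3]
gripper_width: 0.0085
grasp_force: 84.4
```

```bash
python3 sl.py
```

```text
L to seat 0.0008574105534676126 N 4.464247025012368e-05
d(cm) [-0.05  0.07 -0.  ] spin -0.0 q6 end 0.954 F [-7.5  3.4 15.3] T [ 0.56  1.56 -0.01] w 0.0085 g 84.38530281186104 pos [ 0.5051 -0.0999  0.1076] rot [-3.1413e+00  2.0000e-04  4.1930e-01] t 15.95
```

Request:
send_rows(moves=[0,0,0,0.1,1,0,0,0,0.2,1,0,0,0,0.3,1,0,0,0,0.3,1])

```text
time_s: 16.35
position: [0.5049, -0.0999, 0.1075]
tool_rot: [-3.141, 0.001, 0.119]
force: [-9.4, 3.3, 16.6]
gripper_width: 0.0086
grasp_force: 84.6
```

```bash
python3 sl.py
```

```text
L to seat 0.000894278327789964 N 0.00023110383613575026
d(cm) [-0.02  0.09 -0.  ] spin -0.0 q6 end 1.255 F [-9.4  3.3 16.6] T [ 0.67  1.59 -0.03] w 0.0086 g 84.62367743253708 pos [ 0.5049 -0.0999  0.1075] rot [-3.1412e+00  7.0000e-04  1.1920e-01] t 16.35
```

Request:
send_rows(moves=[0,0,0,0.1,1,0,0,0,0.2,1,0,0,0,0.3,1,0,0,0,0.35,1])

```text
time_s: 16.75
position: [0.5049, -0.0997, 0.1073]
tool_rot: [-3.141, 0.001, -0.23]
force: [-7.6, 5.3, 12.9]
gripper_width: 0.0083
grasp_force: 84.4
```

```bash
python3 sl.py; python3 - <<'E'
from fit import *
d=cam('scene'); np.savez('scene5.npz',img=d['img'],P=d['P']); save(d['img'][145:215,175:275],'tight.png',7)
E
```

```text
L to seat 0.0010802406140010014 N 0.0002899450596125325
d(cm) [ 0.01  0.11 -0.  ] spin -0.0 q6 end 1.604 F [-7.6  5.3 12.9] T [0.95 1.21 0.35] w 0.0083 g 84.3548633158207 pos [ 0.5049 -0.0997  0.1073] rot [-3.1413e+00  1.1000e-03 -2.3040e-01] t 16.75
```

View pics/tight.png

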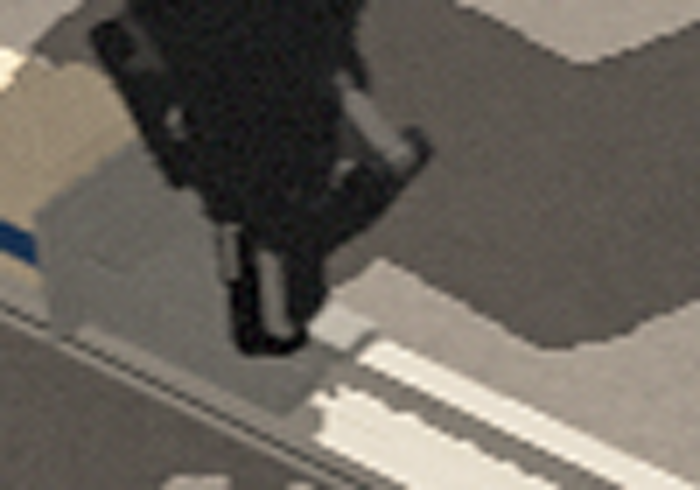

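The torque has jumped to 0.35 N m, and the picture shows the nut down on the foot at (270,345). I'll firm it up a little more.

Request:
send_rows(moves=[0,0,0,0.05,1,0,0,0,0.1,1,0,0,0,0.1,1], grip_force=100)

```text
time_s: 17.1
position: [0.5049, -0.0996, 0.1073]
tool_rot: [-3.141, 0.001, -0.329]
force: [-7.3, 5.0, 14.4]
gripper_width: 0.0081
grasp_force: 98.0
```

```bash
python3 sl.py
```

```text
L to seat 0.0011261545528636735 N 0.00024577858345955063
d(cm) [ 0.02  0.11 -0.  ] spin -0.0 q6 end 1.702 F [-7.3  5.  14.4] T [1.05 1.46 0.12] w 0.0081 g 98.03853258490562 pos [ 0.5049 -0.0996  0.1073] rot [-3.1413e+00  1.0000e-03 -3.2870e-01] t 17.1
```

Request:
send_rows(moves=[0,0,0,0.05,1,0,0,0,0.1,1,0,0,0,0.1,1])

```text
time_s: 17.4
position: [0.5049, -0.0996, 0.1073]
tool_rot: [-3.141, 0.001, -0.429]
force: [-7.6, 5.2, 12.9]
gripper_width: 0.0083
grasp_force: 98.0
```

```bash
python3 sl.py
```

```text
L to seat 0.0011823072827654296 N 0.0002527343178576968
d(cm) [ 0.03  0.11 -0.  ] spin -0.0 q6 end 1.802 F [-7.6  5.2 12.9] T [1.06 1.35 0.22] w 0.0083 g 98.02994459867477 pos [ 0.5049 -0.0996  0.1073] rot [-3.1413e+00  1.0000e-03 -4.2860e-01] t 17.4
```

Request:
send_rows(moves=[0,0,0,0.05,1,0,0,0,0.1,1,0,0,0,0.1,1])

```text
time_s: 17.7
position: [0.5049, -0.0995, 0.1073]
tool_rot: [3.142, 0.001, -0.528]
force: [-7.7, 5.9, 13.9]
gripper_width: 0.0082
grasp_force: 98.7
```

```bash
python3 sl.py
```

```text
L to seat 0.0012431242598388576 N 0.00026040453224906686
d(cm) [ 0.04  0.12 -0.  ] spin -0.0 q6 end 1.901 F [-7.7  5.9 13.9] T [1.16 1.27 0.84] w 0.0082 g 98.69684055447578 pos [ 0.5049 -0.0995  0.1073] rot [ 3.1416e+00  1.0000e-03 -5.2760e-01] t 17.7
```

0.84 N m means it's hard tight. I'll hold briefly, confirm, then let go and retreat upward.

Request:
send_rows(moves=[0,0,0,0.03,1,0,0,0,0.03,1])

```text
time_s: 17.9
position: [0.5049, -0.0995, 0.1073]
tool_rot: [3.141, 0.001, -0.557]
force: [-7.1, 7.0, 13.4]
gripper_width: 0.0083
grasp_force: 98.9
```

```bash
python3 sl.py
```

```text
L to seat 0.0012425257826950604 N 0.00027936534473165073
d(cm) [ 0.05  0.11 -0.  ] spin -0.0 q6 end 1.93 F [-7.1  7.  13.4] T [1.13 1.25 0.94] w 0.0083 g 98.90246093273163 pos [ 0.5049 -0.0995  0.1073] rot [ 3.1415e+00  1.0000e-03 -5.5670e-01] t 17.9
```

Request:
send_rows(moves=[0,0,0,0.03,0.8,0,0,0,0.03,0.3,0,0,0,0.03,0.1,0,0,0,0.03,0.1,0,0,-2,0.03,0.1,0,0,-6,0.03,0.1,0,0,-10,0.03,0.1,0,0,-14,0.03,0.1])

```text
time_s: 18.7
position: [0.505, -0.1001, 0.248]
tool_rot: [3.142, 0.0, -0.587]
force: [-0.6, 0.1, -1.2]
gripper_width: 0.0383
grasp_force: 0.0
```

Request:
send_rows(moves=[-4,-4,-4,0,0,-8,-8,-4,0,0,-12,-12,-4,0,0,-12,-12,-4,0,0])

```text
time_s: 19.1
position: [0.4709, 0.0687, 0.2871]
tool_rot: [-3.141, -0.001, -0.586]
force: [0.1, 0.1, -0.2]
gripper_width: 0.0428
grasp_force: 0.0
```

```bash
python3 - <<'E'
from model import *
o=[]
for nm in("scene","top"):
    d=cam(nm); o.append(d)
    p,f,n=fit(d,"stop",[.502,-.118,np.radians(80.7),.007],[.008,.008,.03,.015]); dd=np.array([np.cos(p[2]),np.sin(p[2])])
    q=sel(d,.05,.065,.48,.53,-.13,-.07,lambda g:g.max(1)<70)
    print(nm,p.round(4),round(f*1000,2),"seat",(p[:2]+dd*(p[3]+.01)).round(4),"nut",len(q),rect(q) if len(q)>3 else "",q[:,2].max() if len(q) else "")
a=o[0]["img"][120:240,130:290]; save(a,"final.png",4.5)
s=telemetry.state(); print(s["position"],s["force"],s["gripper_width"],s["time_s"])
E
```

```text
scene [ 0.5035 -0.1192  1.405   0.0074] 2.15 seat [ 0.5064 -0.1021] nut 54 (array([508.5, -99.2]), array([11.7, 34. ]), 61.49) 0.05858702284927697
top [ 0.501  -0.1126  1.4039  0.0032] 1.82 seat [ 0.5032 -0.0996] nut 42 (array([503.9, -97.6]), array([ 9.3, 34.4]), 66.24) 0.0618312108131418
[0.47111258 0.06895749 0.28691344] [-0.14939396  1.01066849 -0.48471171] 0.04288330851368962 19.2
```

View pics/final.png

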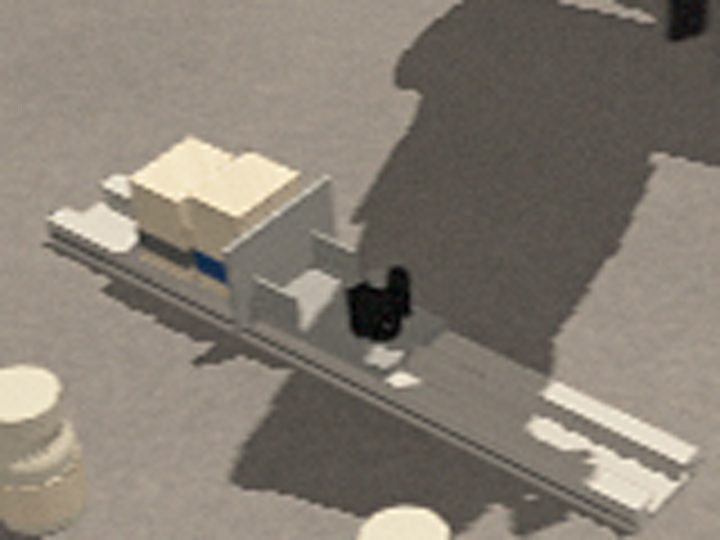

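The stop sits where it was: the seat fit agrees within 1 mm of before in both cameras. The nut stands on the foot at (380,305). The total turn was a bit larger than I expected, so I'll regrip lightly and check the clamp with a small pull and twist.

```bash
python3 -c "
from plan import *
plan(.505,-.0995,.16,-.48)"
```

```text
d(cm) [12.11 12.19 12.69] spin -0.103 q6 end 1.856 F [-0.1  1.  -0.5] T [-0.03  0.01 -0.02] w 0.0429 g 0.0 pos [0.4711 0.069  0.2869] rot [-3.1409e+00 -3.0000e-04 -5.8350e-01] t 19.2
```

Request:
send_rows(moves=[4,4,2,-0.1,0.1,8,8,5,-0.1,0.1,12.1,12.2,9,-0.1,0.1,12.1,12.2,12.7,-0.1,0.1,12.1,12.2,12.7,-0.1,0.1,12.1,12.2,12.7,-0.1,0.1])

```text
time_s: 19.8
position: [0.5039, -0.1041, 0.1568]
tool_rot: [3.14, 0.005, -0.49]
force: [-0.0, 0.2, 1.0]
gripper_width: 0.0387
grasp_force: 0.0
```

```bash
python3 -c "
from plan import *
plan(.505,-.0995,.1078,-.48)"
```

```text
d(cm) [-0.12 -0.46  4.9 ] spin -0.01 q6 end 1.856 F [-0.   0.2  1. ] T [ 0.02 -0.01 -0.  ] w 0.0387 g 0.0 pos [ 0.5039 -0.1041  0.1568] rot [ 3.1404  0.0048 -0.4899] t 19.8
```

Request:
send_rows(moves=[0,0,0,0,0.1,0,0,0,0,0.1])

```text
time_s: 20.0
position: [0.5054, -0.102, 0.161]
tool_rot: [-3.141, -0.002, -0.487]
force: [0.4, 0.9, 1.4]
gripper_width: 0.038
grasp_force: 0.0
```

```bash
python3 -c "
from plan import *
plan(.505,-.0995,.1078,-.48)"
```

```text
d(cm) [-0.15 -0.2   5.32] spin -0.007 q6 end 1.856 F [0.4 0.9 1.4] T [0.02 0.02 0.03] w 0.038 g 0.0 pos [ 0.5054 -0.102   0.161 ] rot [-3.1411e+00 -2.1000e-03 -4.8650e-01] t 20.0
```

Request:
send_rows(moves=[-0.15,-0.2,2,0,0.1,-0.15,-0.2,4,0,0.1,-0.15,-0.2,5.2,0,0.1,-0.15,-0.2,5.2,0,0.3,-0.15,-0.2,5.2,0,0.7,-0.15,-0.2,5.2,0,1,-0.15,-0.2,5.2,0,1,-0.15,-0.2,5.2,0,1], grip_force=60)

```text
time_s: 20.8
position: [0.5054, -0.0999, 0.1088]
tool_rot: [-3.141, -0.003, -0.487]
force: [3.9, 1.3, 7.4]
gripper_width: 0.0087
grasp_force: 60.3
```

```bash
python3 sl.py
```

```text
L to seat 0.0009527005826857455 N -0.00023289419813015577
d(cm) [ 0.03  0.09 -0.  ] spin -0.0 q6 end 1.861 F [3.9 1.3 7.4] T [ 0.5  -0.54  0.04] w 0.0087 g 60.34065082669258 pos [ 0.5054 -0.0999  0.1088] rot [-3.1406e+00 -2.8000e-03 -4.8730e-01] t 20.8
```

Request:
send_rows(moves=[0,0,-0.05,0.04,1,0,0,-0.1,0.08,1,0,0,-0.1,0.08,1])

```text
time_s: 21.1
position: [0.5052, -0.0998, 0.1089]
tool_rot: [-3.141, -0.002, -0.567]
force: [8.0, 1.1, -5.2]
gripper_width: 0.0087
grasp_force: 64.4
```

```bash
python3 sl.py
```

```text
L to seat 0.0009766970544284395 N -1.4753503462333222e-05
d(cm) [ 0.04  0.09 -0.  ] spin -0.0 q6 end 1.941 F [ 8.   1.1 -5.2] T [ 0.23 -1.33  0.76] w 0.0087 g 64.41528860101243 pos [ 0.5052 -0.0998  0.1089] rot [-3.141e+00 -2.100e-03 -5.674e-01] t 21.1
```

The clamp checks out: 0.08 rad raises 0.76 N m at once, and the pull doesn't lift it. I'll release and retreat.

Request:
send_rows(moves=[0,0,0.1,0,1,0,0,0.1,0,0.6,0,0,0.1,0,0.1,0,0,0.1,0,0.1,0,0,-2,0,0.1,0,0,-6,0,0.1,0,0,-10,0,0.1,0,0,-14,0,0.1])

```text
time_s: 21.9
position: [0.5041, -0.0998, 0.25]
tool_rot: [3.141, 0.001, -0.567]
force: [0.8, 0.9, -0.7]
gripper_width: 0.0385
grasp_force: 0.0
```

Request:
send_rows(moves=[-4,-4,-2,0,0,-8,-8,-2,0,0,-12,-12,-2,0,0,-12,-12,-2,0,0,-12,-12,-2,0,0,-12,-12,-2,0,0])

```text
time_s: 22.5
position: [0.4677, 0.0659, 0.2685]
tool_rot: [3.141, -0.0, -0.566]
force: [0.8, 0.8, -0.1]
gripper_width: 0.0427
grasp_force: 0.0
```

```bash
python3 - <<'E'
from model import *
for nm in("scene","top"):
    d=cam(nm)
    p,f,n=fit(d,"stop",[.502,-.118,np.radians(80.7),.007],[.008,.008,.03,.015]); dd=np.array([np.cos(p[2]),np.sin(p[2])])
    q=sel(d,.05,.065,.48,.53,-.13,-.07,lambda g:g.max(1)<70)
    print(nm,p.round(4),"seat",(p[:2]+dd*(p[3]+.01)).round(4),"nut",rect(q))
s=telemetry.state(); print(s["position"],s["force"],s["gripper_width"],abs(s["joint_vel"]).max(),s["time_s"])
print(order.job_done())
E
```

```text
scene [ 0.5034 -0.1193  1.3982  0.0069] seat [ 0.5063 -0.1026] nut (array([506.9, -98.4]), array([11.4, 35.9]), 67.38)
top [ 0.4992 -0.124   1.4049  0.0143] seat [ 0.5032 -0.1   ] nut (array([504.1, -97.5]), array([ 9.5, 34.3]), 64.29)
[0.46795925 0.06501626 0.26842345] [-0.1401402   0.03209536 -0.81206797] 0.04254011145417851 0.00941709454197729 22.6
the job is handed in; nothing more can be done
None
```

The T-bolt is clamped in the stop's notch and the nut is tight (over 0.7 N m at the wrist, and a light upward pull did not lift it). The stop is still in place within about 1 mm, and the job was handed in at 22.6 s; I could not see the head under the lips, so its squareness rests on that clamp check.

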